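# Swing a lever blank to its stop in the drilling jig and pin it

## Task

In the drilling jig, push the free end of the loose metal lever blank so that it swings round its pivot pin until it bears on the stop screw, and keep pressing it home there for about a second, firmly but gently (about 14 newtons, never above 22 at the stop). Then take the tall locating pin out of the wooden rack, put it upright down through the hole in the blank's free end and the hole beneath until its grip rests on the blank, and let go. Leave the two stub pins and everything else on the bench where they are.

Things in the scene. Friction and masses are not known exactly. Their poses are not given: they have to be found in the camera images.
- jig: drilling jig, a fixed steel plate 15 mm thick spanning x -40..150, y -60..190 mm. Origin: on the pivot pin's axis, on the bench; z up. The upright pivot pin (12 mm dia) rises 26 mm above the plate. When home, the blank lies along the jig's +x from the pivot to within 3 degrees either way; it swings on the +y side and comes home moving towards -y. The jig is turned by up to 15 degrees either way
- stop_rails: two low dark rails (18 x 170 x 4 mm, along y) on the bench past the plate, fixed, with the jig's axes; origin on the bench 200 mm in x from the jig's origin. They carry the cross slide, which counts as part of this thing: a steel block 94 x 113 mm, top 14 mm above the bench (1 mm lower than the plate), with a dark stop post (36 x 24 mm, top at 36 mm), a stop screw and a 12 mm through hole
- slide_zero (a point): middle of the cross slide's range, at its top face. The slide was set by hand and is clamped rigidly anywhere from -10 to +10 mm in the jig's y from here; this setting is not measured. At setting 0 its hole is at this point, the end of its 10 mm dia stop screw (pointing to +y, 21 mm above the bench) at y = -15 mm from here, the post at y -34..-58 and the block at y -85..28 mm
- blank: the lever blank, a loose flat bright-steel bar 244 x 30 x 12 mm, 0.4 to 0.8 kg, lying flat on the jig plate with its pivot hole (13 mm) over the pivot pin. Origin: centre of the pivot hole at the underside; x along the bar towards the free end, z up. The bar spans x -20..224 mm, y -15..15 mm. A 13 mm hole goes through it at x = 200 mm. It starts turned 25 to 52 degrees from home, towards the jig's +y. It drags on the plate by friction, and stays where it is left
- blank_push (a point): point on the bar's +y side face, at half thickness (21 mm above the bench), 200 mm from the pivot hole: directly opposite the stop screw when home; a good place to push (the stop then feels the pushing force less up to about 3 N of drag)
- blank_hole (a point): centre of the 13 mm hole in the bar's free end, at the bar's top face, 27 mm above the bench. With the blank home against the stop screw this hole lies over the hole of the cross slide, to within 1 mm; if it is more than about 2 mm from home the pin will not go in
- rack: wooden pin rack, fixed block 170 x 45 x 20 mm with a row of three 12 mm through holes along its x axis, 60 mm apart; origin at the centre of its underside, z up
- locating_pin: the tall steel locating pin, 0.1 kg, 65 mm overall, standing in one of the rack's holes (any one of them) with its foot on the bench: a 10 mm dia shank 25 mm long with a chamfered foot, and above it a knurled round grip 20 mm dia, 40 mm tall. Origin at the centre of its foot, z along the pin towards the grip. Fully in, its foot is 2 mm above the bench
- stub_pin_a: stub pin in another hole of the rack, not to be moved: 20 mm dia head 14 mm tall resting on the rack, 12 mm shank; origin at its foot, 8 mm above the bench
- stub_pin_b: a second stub pin, same as the other, not to be moved
- socket: bystander: steel socket, 26 mm dia, 30 mm tall, standing on the jig plate at about x -10, y 115 mm from the pivot; origin at its foot
- bearing: bystander: ball bearing 48 mm dia, 14 mm thick, flat on the bench
- sprocket: bystander: dark steel sprocket disc 104 mm dia, 7 mm thick, flat on the bench
- spanner: bystander: spanner lying on the bench
- screwdriver: bystander: screwdriver lying on the bench
- piston: bystander: piston, aluminium cylinder 50 mm dia, 44 mm tall
There are look-alikes about, which are no part of the job. What is shaped like the locating_pin but pink or purple is not meant.

How it is judged:
By the outcome, as a careful person would: the job done as asked, in the order asked, and still so for the second after the job is handed in, with the robot touching nothing.
It also fails if it takes over 69 s, if anything falls off the work surface, if the arm or the gripper's body presses on something with over 40 N, if the wrist force passes 120 N, or if a joint passes its speed limit or range.

## Robot

A 6-joint arm with a two-finger parallel gripper is mounted at the origin on the work surface. World frame = base frame: x ahead of the robot, y to its left, z up, the work surface at z = 0. Lengths are in mm, angles in rad, forces in N, time in s.
With the tool pointing down it reaches from about 350 to 775 mm from the base axis. Payload 7.3 kg.
Tool frame: the origin (TCP) lies midway between the tips of the shut fingers; the grasp point (between the pads) lies 19 mm behind it; z points along the fingers, y is the line along which they close (so a half turn about z gives the same grasp; the last joint's range is limited). The gripper opens to 92 mm and grips with 3 to 60 N. Pads are 19 mm wide; open, the fingers measure 130 mm over their backs; the gripper's body (75 mm by 190 mm) begins 47 mm behind the grasp point.
Start: joints at [1.069, 0.342, 1.524, -0, 1.275, -0.146], TCP at [182.865, 492.143, 226.741] pointing down, gripper open.
Joint ranges: [-2.53, 2.53], [-0.77, 2.02], [0.04, 2.7], [-1, 4.14], [0.28, 2.66], [-3.11, 3.11]. Speed limits (rad/s): [2.57, 2.57, 3.14, 3.14, 3.14, 3.14].

## Interface

Orientations are given as a unit quaternion [x, y, z, w].
In Python, from plant import read_state, snapshot, calibration, sign_off, boxes_of, silhouettes gives the robot as it stands.
- The arm moves only by the tool carry_out, never from a script. Its argument "plan" is text: rows parted by semicolons, each of 7 numbers parted by spaces: the shift along the world's x, y, z in mm, then the turn, a rotation vector about the world's x, y, z in degrees, then the finger opening in mm, from 0 to 91.8. A call has 1 to 12 rows; each row shifts and turns the commanded pose from where the row before left it; what a row does not reach is not made up. A row lasts 1/10 s, in which the tool goes at most 50 mm and 8.59 degrees, less where a joint would pass 70% of its speed; a pose out of reach is approached as far as the arm can. A call with a gripper value outside its range is refused whole. The fingers move at their own pace and stop on an object; "force" is the grip in N (left out, the last holds). Time passes only in rows, so rows that do not move let the fingers close. It gives the time, the measured TCP pose, the force, the opening and the grip force at its end, in the units of the state.
- read_state(): the state, without advancing time (a new reading comes with each control period).
- snapshot(name): name is "side" or "top" or "wrist"; returns the picture (420x560x3 uint8, blue, green, red); there is no depth.
- calibration(name): a dict with "intrinsics" (3x3 intrinsics, pixels), "world_from_camera" (4x4, takes a point from camera to world coordinates). Camera axes: x right, y up, looking along -z (the intrinsics and any distortion apply to the point x, -y, -z); pixel columns grow to the right and rows downward; lengths in mm; the calibration is good to about 2 mm. The wrist camera is an equidistant fisheye: a pixel r from the principal point sees the ray r / f radians off the axis. A picture is of the moment at which its call begins: read the wrist's pose just before it. calibration takes no time and is no camera call; for the wrist camera it gives the pose at the moment of the call.
- sign_off(): hands the job in; it is judged then, once.
Trained networks look in the newest picture that a camera, given by its name, has taken for a name from the list of things; names that differ only in an ending like _2 or _b are one class to them, and where a whole thing is asked for, a point or a joint stands for the part that bears it (a point fixed in the world has none). Each returns a list of dicts, best first, with "conf" (0 to 1); they miss things now and then, are a little off and sometimes report something else, mostly with a low value. They report only what shows in the picture. A call takes as long as a camera call. They do not tell look-alikes from the thing itself.
- boxes_of(camera, label): "xyz" ([x, y, z] in mm, in world coordinates, good to about 4 mm: the middle of the surface that is visible of it).
- silhouettes(camera, label): "pixels" (420x560 bool, what is visible of it).
The state is a dict: "t": time; "joint_pos": joint angles; "dq": joint speeds; "joint_efforts": joint torques, N m; "tcp_pos": TCP position; "tool_rot": TCP orientation; "ft_force": force on the tool from outside, world axes, zero at the start; "wrist_torque": the same for the moment, N m; "grip_width": finger opening in mm; "grip_force": force on a finger pad.
Only numpy, scipy, OpenCV 4.12 (cv2) and the standard library are available. Lean on these libraries where they do the work, as an engineer would, in place of code of your own. Each camera call takes 0.05 s, during which the arm holds its last target. There are 200 camera calls.

## Working session

There is one attempt and no reset: what is moved stays moved. The work goes in short steps, Python scripts to look and compute and a tool call to move; the robot and the scene stay as the last step left them, time stands still between calls to the robot, and variables do not carry over. Pictures are saved under pics/ and viewed, at most 11 in all, crops included, and the job is handed in when it is done.

Besides the shell and the picture viewer there is one more tool, called after "Call:" as name(argument=value, ...), one argument or row to a line, values as JSON. carry_out: Moves the arm, as the interface text tells. Its arguments: {"type":"object","properties":{"plan":{"type":"string"},"force":{"type":"number"}},"required":["plan"]}

```bash
mkdir -p pics; ls; python3 - <<'E'
from plant import *
import cv2,numpy as np
s=read_state();print(s)
for n in ("top","side"):
    im=snapshot(n);cv2.imwrite(f"pics/{n}0.png",im)
    c=calibration(n);print(n,np.round(c["intrinsics"],1).tolist(),np.round(c["world_from_camera"],3).tolist(),[k for k in c])
    for l in ["jig","stop_rails","blank","blank_hole","rack","locating_pin","stub_pin_a","socket","bearing","sprocket","spanner","screwdriver","piston"]:
        print(l,[(np.round(b["xyz"]).tolist(),round(b["conf"],2)) for b in boxes_of(n,l)][:4])
print(read_state()["t"])
E
```

```text
pics
{'t': 0.0, 'joint_pos': array([ 1.06899704e+00,  3.42707747e-01,  1.52496751e+00,  6.58200815e-07,
        1.27536906e+00, -1.45995310e-01]), 'dq': array([-1.22500328e-03,  5.61662873e-04,  8.23694328e-04,  4.46322465e-05,
       -2.97897720e-04,  1.28292080e-03]), 'joint_efforts': array([ 7.27957158e-04, -4.31243491e+01, -2.44224823e+01,  7.18063815e-02,
        5.58493752e-02, -1.53048313e-04]), 'tcp_pos': array([182.67493471, 491.79384534, 226.06999857]), 'tool_rot': array([ 1.76965111e-01,  9.84216857e-01, -6.87990151e-04, -2.31304308e-04]), 'ft_force': array([ 0.373881  ,  0.56212177, -0.07512322]), 'wrist_torque': array([ 0.00283618, -0.01569154,  0.06493664]), 'grip_force': 0.0, 'grip_width': 91.71845561913605}
top [[490.6, 0.0, 284.9], [0.0, 490.6, 216.3], [0.0, 0.0, 1.0]] [[0.027, 0.994, -0.102, 421.944], [-1.0, 0.027, -0.007, -11.229], [-0.004, 0.102, 0.995, 1242.409], [0.0, 0.0, 0.0, 1.0]] ['intrinsics', 'world_from_camera']
jig [([562.0, 22.0, 19.0], 0.78)]
stop_rails [([677.0, -44.0, 12.0], 0.68)]
blank [([560.0, 50.0, 24.0], 0.92)]
blank_hole [([558.0, 51.0, 26.0],
[... 827 characters left out ...]
.0, 12.0], 0.67), ([782.0, -89.0, 8.0], 0.59), ([508.0, -310.0, 19.0], 0.38), ([556.0, -10.0, 11.0], 0.3)]
blank [([540.0, 38.0, 30.0], 0.57)]
blank_hole [([548.0, 32.0, 28.0], 0.81), ([558.0, -11.0, 15.0], 0.15)]
rack [([583.0, -302.0, 33.0], 0.18)]
locating_pin [([582.0, -371.0, 49.0], 0.83), ([520.0, -302.0, 56.0], 0.7), ([524.0, -372.0, 54.0], 0.66), ([479.0, -233.0, 47.0], 0.56)]
stub_pin_a [([585.0, -303.0, 35.0], 0.61), ([467.0, -299.0, 34.0], 0.6)]
socket []
bearing [([670.0, -70.0, 14.0], 0.63), ([316.0, -210.0, 7.0], 0.6)]
sprocket [([676.0, 316.0, 4.0], 0.83)]
spanner [([779.0, -90.0, 8.0], 0.97)]
screwdriver [([452.0, 407.0, 18.0], 0.52)]
piston [([666.0, -436.0, 35.0], 0.8)]
1.4
```

View pics/top0.png

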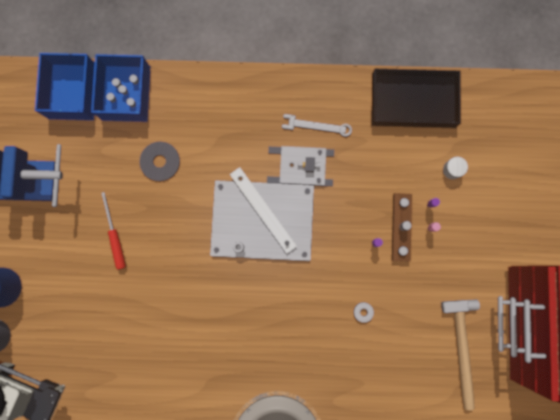

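View pics/side0.png

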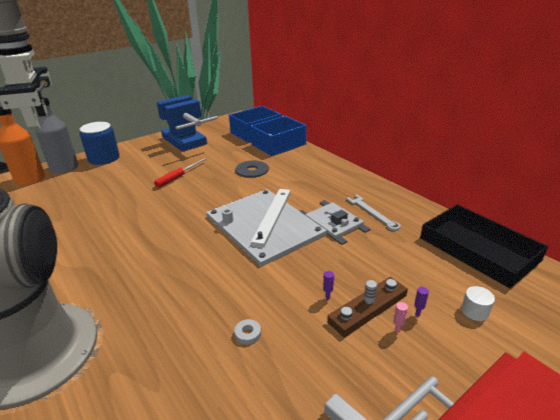

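Top view: the jig plate is at (212–313, 181–260), with the pivot near (290,245) and the blank's free end near (238,172). The cross slide is near (303,165). The rack is at (402, 195–262). The tall steel pin is in its middle hole at (406,226), with stubs at (404,203) and (403,251). The look-alikes are two purple pins at (377,243) and (434,203) and a pink one at (436,227), all outside the rack. I'll confirm this in an enlarged crop.

```bash
cat > h.py <<'E'
from plant import *
import cv2,numpy as np
def ray(n,p,c=None):
    c=c or calibration(n);K=c["intrinsics"];T=np.array(c["world_from_camera"])
    x=(p[0]-K[0][2])/K[0][0];y=(p[1]-K[1][2])/K[1][1]
    if n=="wrist":
        r=np.hypot(x,y);s=np.sin(r)/r if r>1e-9 else 1;d=np.array([x*s,-y*s,-np.cos(r)])
    else: d=np.array([x,-y,-1.])
    d=T[:3,:3]@d
    return T[:3,3],d/np.linalg.norm(d)
def atz(n,p,z,c=None):
    o,d=ray(n,p,c);return o+d*(z-o[2])/d[2]
def proj(n,P,c=None):
    c=c or calibration(n);K=c["intrinsics"];T=np.array(c["world_from_camera"])
    q=T[:3,:3].T@(np.array(P,float)-T[:3,3]);q=np.array([q[0],-q[1],-q[2]])
    if n=="wrist":
        r=np.hypot(q[0],q[1]);th=np.arctan2(r,q[2]);u=q[:2]/max(r,1e-9)*th
    else:u=q[:2]/q[2]
    return np.array([K[0][0]*u[0]+K[0][2],K[1][1]*u[1]+K[1][2]])
def tri(rays):
    A=np.zeros((3,3));b=np.zeros(3)
    for o,d in rays:
        M=np.eye(3)-np.outer(d,d);A+=M;b+=M@o
    return np.linalg.solve(A,b)
E
python3 - <<'E'
from h import *
a=cv2.imread("pics/top0.png");b=cv2.imread("pics/side0.png")
A=cv2.resize(a[140:270,205:320],None,fx=3.4,fy=3.4,interpolation=3)
B=cv2.resize(a[185:270,365:445],None,fx=3,fy=3,interpolation=3)
C=cv2.resize(b[180:270,200:370],None,fx=2.3,fy=2.3,interpolation=3)
D=cv2.resize(b[260:345,310:440],None,fx=2.9,fy=2.9,interpolation=3)
o=np.zeros((600,800,3),np.uint8)
for im,(x,y) in ((A,(0,0)),(C,(400,0)),(D,(400,220)),): 
    h,w=im.shape[:2];h=min(h,600-y);w=min(w,800-x);o[y:y+h,x:x+w]=im[:h,:w]
im=cv2.resize(B,None,fx=.55,fy=.55);o[450:450+im.shape[0],0:im.shape[1]]=im
cv2.imwrite("pics/crop1.png",o)
c=calibration("wrist");s=read_state();print(c["intrinsics"],np.round(c["world_from_camera"],3),s["tcp_pos"],s["tool_rot"])
for nm,p,z in (("pivot",(290,245),41),("hole",(240,178),27),("slidehole",(292,165),14),("pin",(406,226),65)): print(nm,np.round(atz("top",p,z)))
E
```

```text
[[325.1922621    0.         282.54832677]
 [  0.         325.1922621  205.75184658]
 [  0.           0.           1.        ]] [[ 3.48000e-01 -9.03000e-01 -2.54000e-01  1.13683e+02]
 [ 9.38000e-01  3.35000e-01  9.40000e-02  5.17591e+02]
 [ 0.00000e+00 -2.71000e-01  9.63000e-01  3.83893e+02]
 [ 0.00000e+00  0.00000e+00  0.00000e+00  1.00000e+00]] [182.85186694 492.13466315 226.74239329] [1.76934746e-01 9.84222583e-01 3.83077483e-05 2.10617143e-05]
pivot [475. -18.  41.]
hole [641. 112.  27.]
slidehole [680. -18.  14.]
pin [ 527. -295.   65.]
```

View pics/crop1.png

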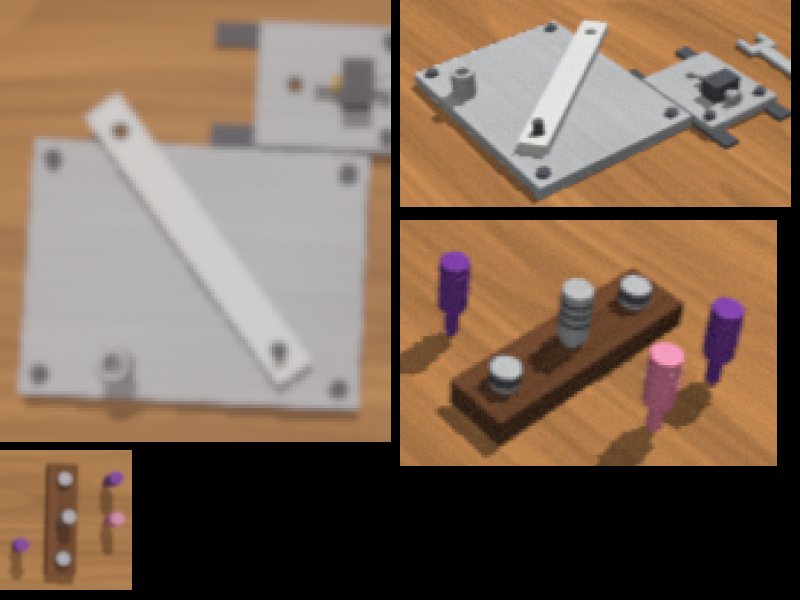

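The crop confirms it: the steel-grey tall pin is in the rack's middle hole, with steel stubs either side of it. The purple and pink pins stand outside the rack. I'm moving over the jig for a close wrist view.

Call:
carry_out(
  plan="35 -34 -3 0 0 -3 0;35 -34 -3 0 0 -3 0;35 -34 -3 0 0 -3 0;35 -34 -3 0 0 -3 0;35 -34 -3 0 0 -3 0;35 -34 -3 0 0 -3 0;35 -34 -3 0 0 -3 0;35 -34 -3 0 0 -3 0;35 -34 -3 0 0 -3 0;35 -34 -3 0 0 -3 0;35 -34 -3 0 0 -3 0;0 0 0 0 0 0 0",
  force=30,
)

```text
t: 2.6
tcp_pos: [571.2, 113.6, 192.7]
tool_rot: [0.452, 0.892, -0.0, 0.001]
ft_force: [-0.1, 0.0, -0.3]
grip_width: 1.7
grip_force: 0.0
```

```bash
python3 - <<'E'
from h import *
import pickle
s=read_state();print(s["t"],s["tcp_pos"],s["tool_rot"],s["ft_force"],s["grip_width"])
c=calibration("wrist");im=snapshot("wrist");cv2.imwrite("pics/w1.png",im);pickle.dump(c,open("w1.pkl","wb"))
cv2.imwrite("pics/w1b.png",cv2.resize(im,None,fx=1.42,fy=1.42,interpolation=3))
for nm,P in (("pivot",(475,-18,41)),("hole",(641,112,27)),("shole",(680,-18,14))):print(nm,proj("wrist",P,c)*1.42)
E
```

```text
2.6 [571.23583329 113.5643475  192.66921758] [ 4.52171193e-01  8.91930716e-01 -3.88696829e-04  8.12036907e-04] [-0.05583479  0.0154228  -0.29915961] 1.7079924459333244
pivot [199.55656275 336.64634056]
hole [475.91419754 324.16617112]
shole [413.12605765 455.08798773]
```

View pics/w1b.png

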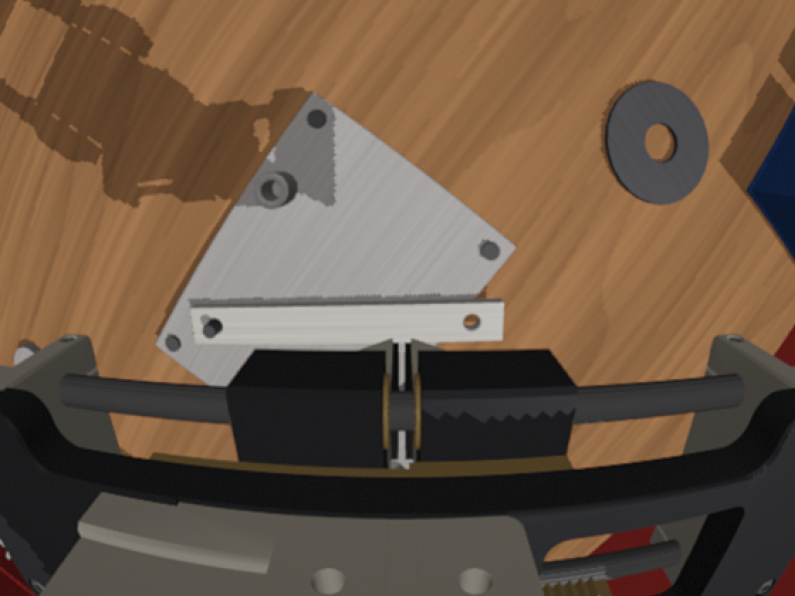

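The wrist view shows the blank's hole at (472,321) and the pivot at (210,326). The gripper hides the slide, so I'll look from the -y side.

Call:
carry_out(
  plan="12 -40 0 0 0 -4 0;12 -40 0 0 0 -4 0;12 -40 0 0 0 -4 0;12 -40 0 0 0 -4 0;12 -40 0 0 0 -4 0;10 -25 0 0 0 -4 0;0 0 0 0 0 0 0;0 0 0 0 0 0 0",
)

```text
t: 3.45
tcp_pos: [637.4, -105.9, 193.5]
tool_rot: [0.625, 0.781, 0.0, -0.001]
ft_force: [-0.5, -0.5, -0.3]
grip_width: 0.6
grip_force: 0.0
```

```bash
python3 - <<'E'
from h import *
import pickle
s=read_state();print(s["t"],s["tcp_pos"],s["tool_rot"])
c=calibration("wrist");im=snapshot("wrist");cv2.imwrite("pics/w2.png",im);pickle.dump(c,open("w2.pkl","wb"))
cv2.imwrite("pics/w2b.png",cv2.resize(im[0:300],None,fx=1.42,fy=1.42,interpolation=3))
for nm,P in (("pivot",(475,-18,41)),("hole",(641,112,27)),("shole",(680,-18,14))):print(nm,proj("wrist",P,c)*1.42)
E
```

```text
3.45 [ 637.41341736 -105.88035612  193.51694223] [ 6.24712109e-01  7.80854934e-01  1.20828891e-04 -5.81039236e-04]
pivot [203.85257439 106.19342482]
hole [474.79404623 -18.52751454]
shole [486.12104346 162.89518448]
```

View pics/w2b.png

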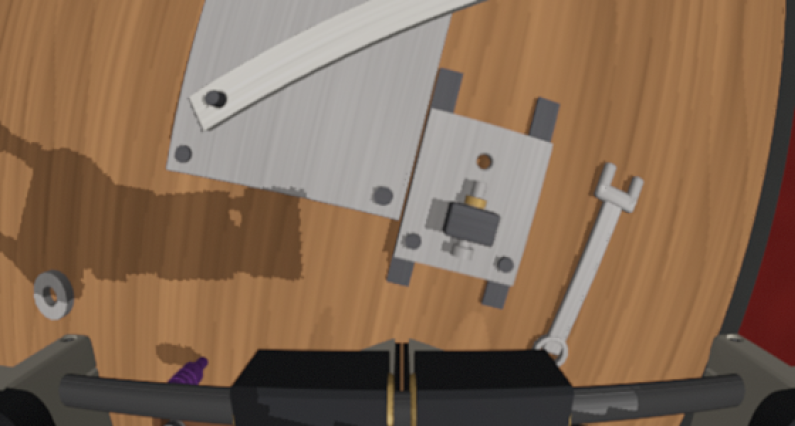

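The slide hole is at (485,161) and the screw end at (479,183), above the post at (472,225). The pivot pin is at (216,99). I'll enlarge both views to get sub-pixel measurements.

```bash
python3 - <<'E'
from h import *
a=cv2.imread("pics/w1.png");b=cv2.imread("pics/w2.png")
o=np.zeros((600,800,3),np.uint8)
for i,(im,u,v) in enumerate(((a,148,229),(b,152,70),(a,332,226),(b,340,120))):
    cr=cv2.resize(im[v-20:v+20,u-25:u+25],None,fx=7.5,fy=7.5,interpolation=3)
    x=(i%2)*400;y=(i//2)*300;o[y:y+300,x:x+375]=cr
cv2.imwrite("pics/crop2.png",o)
E
```

```text
(no output)
```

View pics/crop2.png

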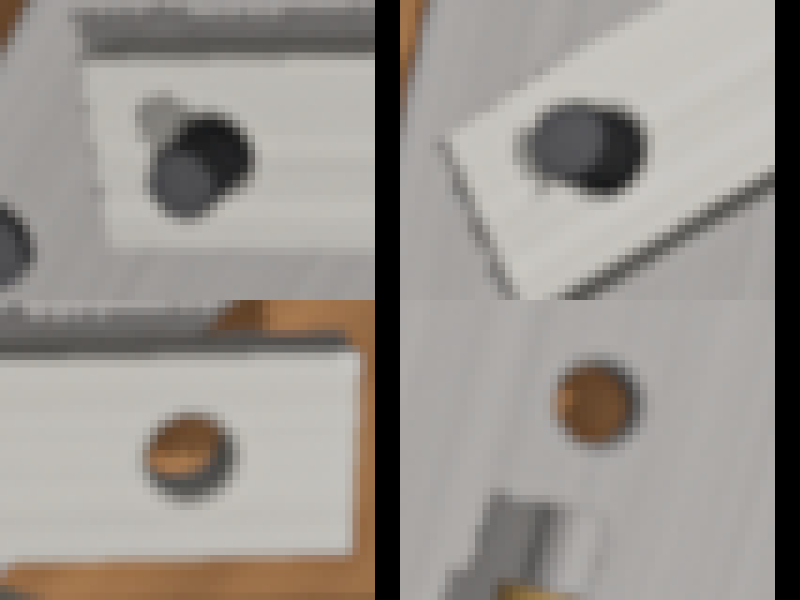

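```bash
python3 - <<'E'
from h import *
import pickle
c1=pickle.load(open("w1.pkl","rb"));c2=pickle.load(open("w2.pkl","rb"))
P=tri([ray("wrist",(146.9,232.9),c1),ray("wrist",(148.8,68.3),c2)]);print("pivot",P)
for c,p in((c1,(146.9,232.9)),(c2,(148.8,68.3))):print(atz("wrist",p,41,c))
H=atz("wrist",(331.8,226.2),27,c1);S=atz("wrist",(340.8,113.1),14,c2);E=atz("wrist",(338,127),21,c2)
print("bh",H,"sh",S,"screw",E)
S2=tri([ray("wrist",(340.8,113.1),c2),ray("top",(205+294/3.4-.5,140+84/3.4-.5))]);print("S2",S2)
for X in(H,S):d=X-P;print(np.hypot(*d[:2]),np.degrees(np.arctan2(d[1],d[0])))
s=read_state();print(s["joint_pos"])
E
```

```text
pivot [478.31777075 -10.53997015  38.3013474 ]
[478.9191315   -8.83522903  41.        ]
[479.34942501 -10.81879031  41.        ]
bh [636.58264869 111.70962196  27.        ] sh [678.03200176 -16.76764671  14.        ] screw [677.41000642 -31.6965405   21.        ]
S2 [678.08207061 -16.05046289  23.7417475 ]
199.98183508036064 37.68381298822262
199.81130603844593 -1.7860720017741627
[-2.82436224e-01  5.92000130e-01  1.20700400e+00  6.43001942e-04
  1.34341373e+00 -5.04898492e-01]
```

Call:
carry_out(
  plan="-5 37 0 0 0 3.6 0;-5 37 0 0 0 3.6 0;-5 37 0 0 0 3.6 0;-5 37 0 0 0 3.6 0;-5 37 0 0 0 3.6 0;-5 37 0 0 0 3.6 0;-2 37 0 0 0 3.4 0;0 0 -40 0 0 0 0;0 0 -40 0 0 0 0;0 0 -40 0 0 0 0;0 0 -35 0 0 0 0;0 0 0 0 0 0 0",
  force=30,
)

```text
t: 4.7
tcp_pos: [601.3, 153.5, 34.3]
tool_rot: [0.44, 0.898, -0.003, -0.004]
ft_force: [-0.3, 0.3, -0.3]
grip_width: 0.3
grip_force: 0.0
```

```bash
cat > g.py <<'E'
from h import *
P=np.array([478.6,-10.3])
s=read_state();t=s["tcp_pos"];q=s["tool_rot"];y=np.degrees(2*np.arctan2(q[1],q[0]))-90
print("t",s["t"],"tcp",np.round(t,1),"tooly",round(y,1),"ft",np.round(s["ft_force"],1),"w",round(s["grip_width"],1))
d=t[:2]-P;print("polar",np.round(np.hypot(*d),1),np.round(np.degrees(np.arctan2(d[1],d[0])),2))
E
python3 g.py; python3 - <<'E'
import numpy as np
P=np.array([478.6,-10.3])
for d in (24.5,34.5):
  for th in (37.7,30,20,10,4,0,-1.8):
    c,s=np.cos(np.radians(th)),np.sin(np.radians(th));print(d,th,np.round(P+200*np.array([c,s])+d*np.array([-s,c]),1))
E
```

```text
t 4.7 tcp [601.3 153.5  34.3] tooly 37.8 ft [-0.3  0.3 -0.3] w 0.3
polar 204.6 53.16
24.5 37.7 [621.9 131.4]
24.5 30 [639.6 110.9]
24.5 20 [658.2  81.1]
24.5 10 [671.3  48.6]
24.5 4 [676.4  28.1]
24.5 0 [678.6  14.2]
24.5 -1.8 [679.3   7.9]
34.5 37.7 [615.7 139.3]
34.5 30 [634.6 119.6]
34.5 20 [654.7  90.5]
34.5 10 [669.6  58.4]
34.5 4 [675.7  38.1]
34.5 0 [678.6  24.2]
34.5 -1.8 [679.6  17.9]
```

Call:
carry_out(
  plan="0 0 -14 0 0 0 0;7 -7 0 0 0 0 0;7 -7 0 0 0 0 0;7 -8 0 0 0 0 0;6 -6.5 0 0 0 -2.5 0;6 -7 0 0 0 -2.6 0;6 -7 0 0 0 -2.6 0;6.5 -9.5 0 0 0 -3.3 0;6 -10 0 0 0 -3.3 0;6 -10 0 0 0 -3.4 0;0 0 0 0 0 0 0",
)

```text
t: 5.8
tcp_pos: [665.0, 78.1, 26.4]
tool_rot: [0.575, 0.818, 0.001, 0.001]
ft_force: [-0.3, -3.1, 5.3]
grip_width: 0.1
grip_force: 2.5
```

```bash
python3 g.py
```

```text
t 5.8 tcp [665.   78.1  26.4] tooly 19.8 ft [-0.3 -3.1  5.3] w 0.1
polar 206.3 25.36
```

The TCP sits at z 26.4 with an upward force, so it may be riding on the bar. I'll check.

```bash
python3 - <<'E'
from h import *
a=snapshot("top");b=snapshot("side");w=snapshot("wrist")
A=cv2.resize(a[140:270,205:320],None,fx=2.3,fy=2.3,interpolation=3)
C=cv2.resize(b[150:270,200:370],None,fx=2.3,fy=2.3,interpolation=3)
W=w[0:300,:][:, :]
o=np.zeros((600,800,3),np.uint8);o[:A.shape[0],:A.shape[1]]=A;o[:C.shape[0],400:400+C.shape[1]]=C[:, :400];o[300:600,0:560]=W
cv2.imwrite("pics/m1.png",o)
E
```

```text
(no output)
```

View pics/m1.png

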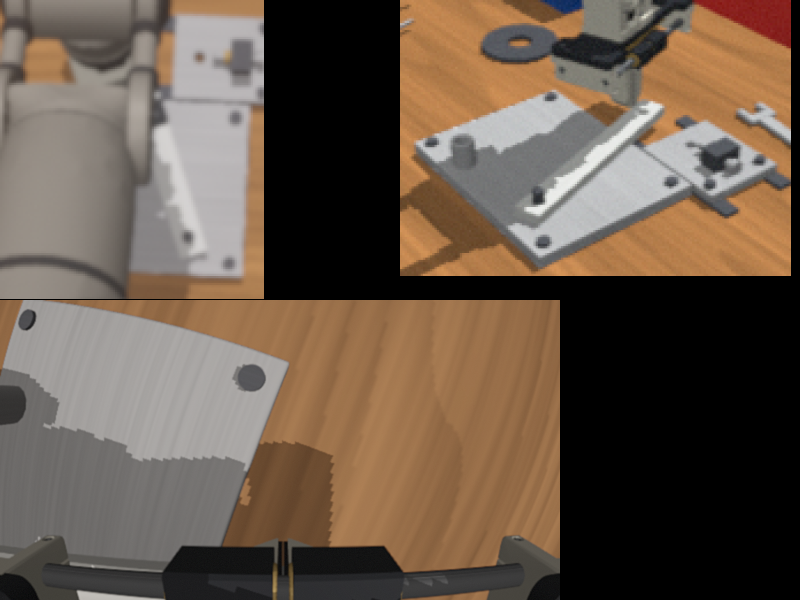

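```bash
python3 - <<'E'
from h import *
P=np.array([478.6,-10.3])
f=lambda q:np.round([(q[0]-200)*2.3+400,(q[1]-150)*2.3])
for th in (12,15,18,20,22,25):
    c,s=np.cos(np.radians(th)),np.sin(np.radians(th));R=np.array([[c,-s],[s,c]])
    print(th,[f(proj("side",[*(P+R@np.array(v)),27])).tolist() for v in((224,-15),(224,15),(-20,-15),(-20,15),(200,15))])
t=read_state()["tcp_pos"];print(f(proj("side",t)))
E
python3 g.py
```

```text
12 [[682.0, 113.0], [660.0, 105.0], [534.0, 216.0], [512.0, 204.0], [648.0, 113.0]]
15 [[673.0, 110.0], [652.0, 102.0], [536.0, 216.0], [512.0, 205.0], [640.0, 110.0]]
18 [[665.0, 106.0], [643.0, 99.0], [537.0, 216.0], [513.0, 206.0], [632.0, 108.0]]
20 [[659.0, 104.0], [637.0, 97.0], [538.0, 216.0], [513.0, 206.0], [626.0, 107.0]]
22 [[654.0, 102.0], [631.0, 96.0], [539.0, 216.0], [513.0, 207.0], [621.0, 105.0]]
25 [[645.0, 100.0], [622.0, 94.0], [540.0, 216.0], [514.0, 207.0], [612.0, 103.0]]
[624. 104.]
t 5.95 tcp [664.   79.8  25.5] tooly 20.0 ft [-0.3  0.5 -1.3] w 0.5
polar 206.2 25.91
```

The bar is at about 18.7° and the tool is on its +y side, as wanted, but too high. I'll back off slightly and go lower.

Call:
carry_out(
  plan="-1 3 0 0 0 0 0;0 0 -3 0 0 0 0;0 0 -3 0 0 0 0;0 0 0 0 0 0 0;0 0 0 0 0 0 0",
)

```text
t: 6.45
tcp_pos: [662.1, 83.3, 18.3]
tool_rot: [0.574, 0.819, -0.0, -0.0]
ft_force: [-0.5, -0.0, 0.9]
grip_width: 0.4
grip_force: 0.0
```

```bash
python3 g.py
```

```text
t 6.45 tcp [662.1  83.3  18.3] tooly 19.9 ft [-0.5 -0.   0.9] w 0.4
polar 206.0 27.03
```

Call:
carry_out(
  plan="3.5 -9 0 0 0 -2.5 0;3.5 -9 0 0 0 -2.5 0;3 -9 0 0 0 -2.5 0;2.5 -8 0 0 0 -2.5 0;1.5 -7 0 0 0 -2 0;1.5 -7 0 0 0 -2 0;1 -5 0 0 0 -2 0;0 0 0 0 0 0 0;0 0 0 0 0 0 0",
)

```text
t: 7.35
tcp_pos: [678.6, 28.9, 18.7]
tool_rot: [0.682, 0.731, -0.0, -0.0]
ft_force: [0.8, 0.0, 0.2]
grip_width: 0.2
grip_force: 0.0
```

```bash
python3 g.py
```

```text
t 7.35 tcp [678.6  28.9  18.7] tooly 3.9 ft [0.8 0.  0.2] w 0.2
polar 203.8 11.08
```

Call:
carry_out(
  plan="0.3 -4 0 0 0 -1.5 0;0.3 -4 0 0 0 -1.5 0;0.2 -3 0 0 0 -1.5 0;0 -3 0 0 0 -1.2 0;0 -2 0 0 0 0 0;0 0 0 0 0 0 0;0 0 0 0 0 0 0",
)

```text
t: 8.05
tcp_pos: [679.3, 12.8, 18.6]
tool_rot: [0.718, 0.696, -0.0, -0.0]
ft_force: [0.3, 0.5, -0.2]
grip_width: 0.8
grip_force: 0.0
```

```bash
python3 g.py
```

```text
t 8.05 tcp [679.3  12.8  18.6] tooly -1.8 ft [ 0.3  0.5 -0.2] w 0.8
polar 202.1 6.56
```

Call:
carry_out(
  plan="0 -1.5 0 0 0 0 0;0 -1.5 0 0 0 0 0;0 0 0 0 0 0 0",
)

```text
t: 8.35
tcp_pos: [679.6, 10.0, 18.6]
tool_rot: [0.718, 0.696, -0.0, -0.0]
ft_force: [-0.4, 0.6, 0.2]
grip_width: 0.3
grip_force: 0.4
```

Call:
carry_out(
  plan="0 -1 0 0 0 0 0;0 0 0 0 0 0 0",
)

```text
t: 8.55
tcp_pos: [679.6, 9.1, 18.6]
tool_rot: [0.718, 0.696, -0.0, -0.0]
ft_force: [0.0, 1.0, -0.4]
grip_width: 0.4
grip_force: 0.5
```

Call:
carry_out(
  plan="0 -1 0 0 0 0 0;0 0 0 0 0 0 0",
)

```text
t: 8.75
tcp_pos: [679.7, 8.7, 18.7]
tool_rot: [0.718, 0.696, 0.0, -0.0]
ft_force: [-0.1, 4.7, -0.4]
grip_width: 0.5
grip_force: 2.0
```

Call:
carry_out(
  plan="0 -0.7 0 0 0 0 0;0 0 0 0 0 0 0",
)

```text
t: 8.95
tcp_pos: [679.6, 8.6, 18.7]
tool_rot: [0.718, 0.696, 0.001, -0.001]
ft_force: [0.7, 6.5, -1.4]
grip_width: 0.5
grip_force: 3.2
```

Call:
carry_out(
  plan="0 -1 0 0 0 0 0;0 0 0 0 0 0 0",
)

```text
t: 9.15
tcp_pos: [679.6, 8.5, 18.7]
tool_rot: [0.718, 0.696, 0.001, -0.001]
ft_force: [1.2, 9.1, -1.2]
grip_width: 0.5
grip_force: 4.7
```

Call:
carry_out(
  plan="0 -0.8 0 0 0 0 0;0 0 0 0 0 0 0",
)

```text
t: 9.35
tcp_pos: [679.6, 8.5, 18.7]
tool_rot: [0.718, 0.696, 0.001, -0.001]
ft_force: [0.2, 11.1, -1.0]
grip_width: 0.5
grip_force: 5.9
```

Call:
carry_out(
  plan="0 -0.8 0 0 0 0 0;0 -0.8 0 0 0 0 0;0 0 0 0 0 0 0",
)

```text
t: 9.65
tcp_pos: [679.6, 8.4, 18.7]
tool_rot: [0.718, 0.696, 0.002, -0.002]
ft_force: [1.1, 17.1, -0.7]
grip_width: 0.6
grip_force: 8.3
```

Call:
carry_out(
  plan="0 0 0 0 0 0 0;0 0 0 0 0 0 0;0 0 0 0 0 0 0;0 0 0 0 0 0 0;0 0 0 0 0 0 0;0 0 0 0 0 0 0;0 0 0 0 0 0 0;0 0 0 0 0 0 0;0 0 0 0 0 0 0;0 0 0 0 0 0 0;0 0 0 0 0 0 0",
)

```text
t: 10.75
tcp_pos: [679.6, 8.4, 18.7]
tool_rot: [0.718, 0.696, 0.002, -0.002]
ft_force: [0.9, 16.1, -0.5]
grip_width: 0.4
grip_force: 8.2
```

It was held at about 16 N (about 14 at the stop) for over a second. Now I'll retract, lift, and head for the rack.

Call:
carry_out(
  plan="0 5 0 0 0 0 0;0 12 0 0 0 0 0;0 15 0 0 0 0 0;0 0 40 0 0 0 0;0 0 40 0 0 0 0;0 0 40 0 0 0 0;0 0 45 0 0 0 0;-20 -30 0 0 0 -7 0;-20 -30 0 0 0 -7 20;-20 -30 0 0 0 -7 40;-20 -30 0 0 0 -7 40;-20 -30 0 0 0 -8 40",
)

```text
t: 11.95
tcp_pos: [578.8, -114.5, 184.0]
tool_rot: [0.899, 0.438, 0.0, 0.0]
ft_force: [-0.5, -0.4, 0.4]
grip_width: 27.9
grip_force: 0.0
```

Call:
carry_out(
  plan="-20 -30 0 0 0 -8 40;-20 -30 0 0 0 -8 40;-20 -30 0 0 0 -8 40;-20 -30 0 0 0 -8 40;-20 -30 0 0 0 -8 40;-20 -25 0 0 0 -8 40;-15 -10 0 0 0 -4 40;0 0 0 0 0 0 40;0 0 0 0 0 0 40",
)

```text
t: 12.85
tcp_pos: [445.0, -298.7, 184.0]
tool_rot: [1.0, 0.002, 0.0, 0.0]
ft_force: [-0.0, 0.7, 0.5]
grip_width: 40.3
grip_force: 0.0
```

```bash
python3 g.py; python3 - <<'E'
from h import *
import pickle
c=calibration("wrist");im=snapshot("wrist");cv2.imwrite("pics/w3.png",im);pickle.dump(c,open("w3.pkl","wb"))
a=snapshot("top");A=cv2.resize(a[140:270,205:320],None,fx=2.3,fy=2.3,interpolation=3)
o=np.zeros((600,800,3),np.uint8);o[:300,:560]=im[:300];o[300:599,:A.shape[1]]=A
p=proj("wrist",(526,-297,65),c);print(p,proj("wrist",(526,-297,20),c))
u,v=int(p[0])-40,int(p[1])-35;u=max(u,0);v=max(v,0)
cr=cv2.resize(im[v:v+70,u:u+80],None,fx=4,fy=4,interpolation=3)
o[300:300+cr.shape[0],400:400+cr.shape[1]]=cr;print(u,v)
cv2.imwrite("pics/m2.png",o)
E
```

```text
t 12.85 tcp [ 445.  -298.7  184. ] tooly -89.7 ft [-0.   0.7  0.5] w 40.3
polar 290.3 -96.65
[281.08730291 106.0399598 ] [281.29787715 107.48103244]
241 71
```

View pics/m2.png

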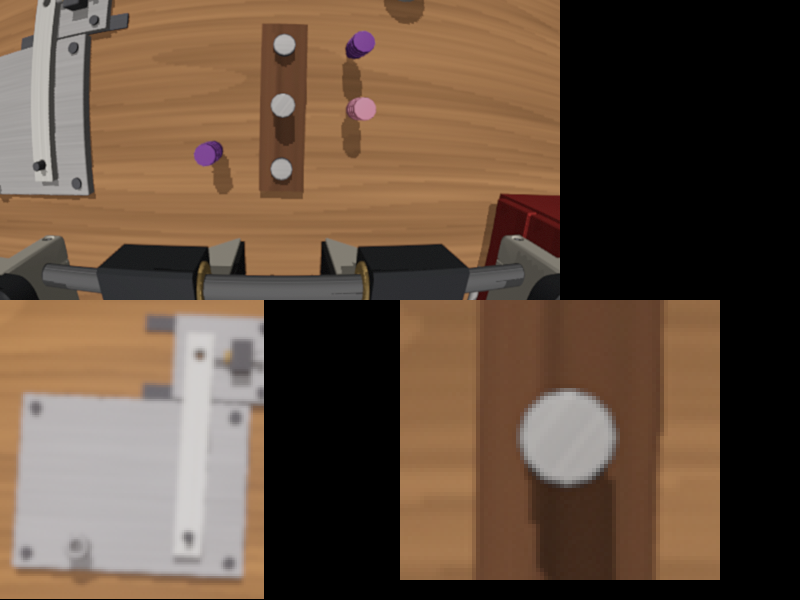

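The blank is now straight against the screw: in the top crop its end hole is at (199,354) and the pivot at (188,537). The steel pin's top is at (282.5,104.7) in the wrist frame. I'm triangulating it with the side view.

```bash
python3 - <<'E'
from h import *
import pickle
c=pickle.load(open("w3.pkl","rb"))
p=(282.5,104.75)
print(tri([ray("wrist",p,c),ray("side",(310+177/2.9-.5,260+70/2.9-.5))]),atz("wrist",p,65,c))
# rack yaw from stub heads (z34)
a=atz("wrist",(284.5,44.5),34,c);b=atz("wrist",(281,169),34,c);print(a,b,(a+b)/2,np.degrees(np.arctan2(*(a-b)[1::-1])))
# blank now in top picture
im=snapshot("top");K=(205+199/2.3-.5,140+54/2.3-.5);print("blank hole",atz("top",K,27),"pivot",atz("top",(205+188/2.3-.5,140+237/2.3-.5),41))
E
```

```text
[ 527.06240249 -298.1156341    64.78093658] [ 527.10218962 -298.17584987   65.        ]
[ 586.24466711 -299.71933304   34.        ] [ 467.07114299 -297.04463801   34.        ] [ 526.65790505 -298.38198553   34.        ] -1.2857135352323625
blank hole [682.2571709  -14.87007148  27.        ] pivot [480.9803322   -8.28955517  41.        ]
```

Call:
carry_out(
  plan="41 0 0 0 0 0 40;41 0.5 0 0 0 0 40;0 0 -40 0 0 0 40;0 0 -40 0 0 0 40;0 0 0 0 0 0 40;0 0 0 0 0 0 40",
  force=30,
)

```text
t: 13.6
tcp_pos: [527.1, -297.8, 104.0]
tool_rot: [1.0, 0.003, -0.0, -0.0]
ft_force: [0.6, 0.1, 0.4]
grip_width: 39.7
grip_force: 0.0
```

```bash
python3 g.py
```

```text
t 13.6 tcp [ 527.1 -297.8  104. ] tooly -89.7 ft [0.6 0.1 0.4] w 39.7
polar 291.6 -80.43
```

Call:
carry_out(
  plan="0 -0.4 -25 0 0 0 40;0 0 -25 0 0 0 40;0 0 -15 0 0 0 40;0 0 -8 0 0 0 40;0 0 0 0 0 0 40;0 0 0 0 0 0 20;0 0 0 0 0 0 10;0 0 0 0 0 0 10;0 0 0 0 0 0 10;0 0 0 0 0 0 10",
  force=30,
)

```text
t: 14.6
tcp_pos: [527.2, -299.2, 31.6]
tool_rot: [1.0, 0.002, 0.001, 0.001]
ft_force: [0.2, -0.2, 5.6]
grip_width: 19.3
grip_force: 30.0
```

Call:
carry_out(
  plan="0 0 0 0 0 0 10;0 0 0 0 0 0 10;0 0 0 0 0 0 10",
)

```text
t: 14.9
tcp_pos: [527.2, -299.3, 31.6]
tool_rot: [1.0, 0.002, 0.001, 0.001]
ft_force: [-0.2, -0.2, 5.8]
grip_width: 19.4
grip_force: 30.0
```

Call:
carry_out(
  plan="0 0 10 0 0 0 10;0 0 25 0 0 0 10;0 0 35 0 0 0 10;0 0 35 0 0 0 10;0 0 35 0 0 0 10;14 17 0 0 0 8 10;14 17 0 0 0 8 10;14 17 0 0 0 8 10;14 17 0 0 0 8 10;14 17 0 0 0 8 10;14 17 0 0 0 8 10;14 17 0 0 0 8 10",
)

```text
t: 16.1
tcp_pos: [624.8, -178.9, 170.8]
tool_rot: [0.881, 0.474, -0.0, -0.0]
ft_force: [0.4, -0.6, -0.5]
grip_width: 19.3
grip_force: 30.0
```

Call:
carry_out(
  plan="14 17 0 0 0 8 10;14 17 0 0 0 8 10;14 17 0 0 0 8 10;11 14 0 0 0 8 10;0 0 0 0 0 0 10;0 0 0 0 0 0 10",
)

```text
t: 16.7
tcp_pos: [677.2, -114.9, 170.5]
tool_rot: [0.719, 0.695, -0.0, -0.0]
ft_force: [-0.3, -0.5, -0.9]
grip_width: 19.8
grip_force: 30.0
```

```bash
python3 g.py; python3 - <<'E'
from h import *
import pickle
c=calibration("wrist");im=snapshot("wrist");cv2.imwrite("pics/w4.png",im);pickle.dump(c,open("w4.pkl","wb"))
o=np.zeros((600,800,3),np.uint8);o[:300,:560]=im[:300]
p=proj("wrist",(678.4,-16.7,27),c);print(p)
u,v=int(p[0])-25,max(int(p[1])-20,0)
cr=cv2.resize(im[v:v+40,u:u+50],None,fx=7.5,fy=7.5,interpolation=3)
o[300:600,0:375]=cr;print(u,v)
b=snapshot("side");s=read_state()["tcp_pos"];q=proj("side",s);print(q)
x,y=int(q[0])-40,int(q[1])-35;cr=cv2.resize(b[y:y+70,x:x+90],None,fx=4.2,fy=4.2,interpolation=3);o[305:305+cr.shape[0],400:400+cr.shape[1]]=cr
cv2.imwrite("pics/m3.png",o)
E
```

```text
t 16.7 tcp [ 677.2 -114.9  170.5] tooly -1.9 ft [-0.3 -0.5 -0.9] w 19.8
polar 224.4 -27.77
[281.39311726  89.39854258]
256 69
[359.36360796 171.90041082]
```

View pics/m3.png

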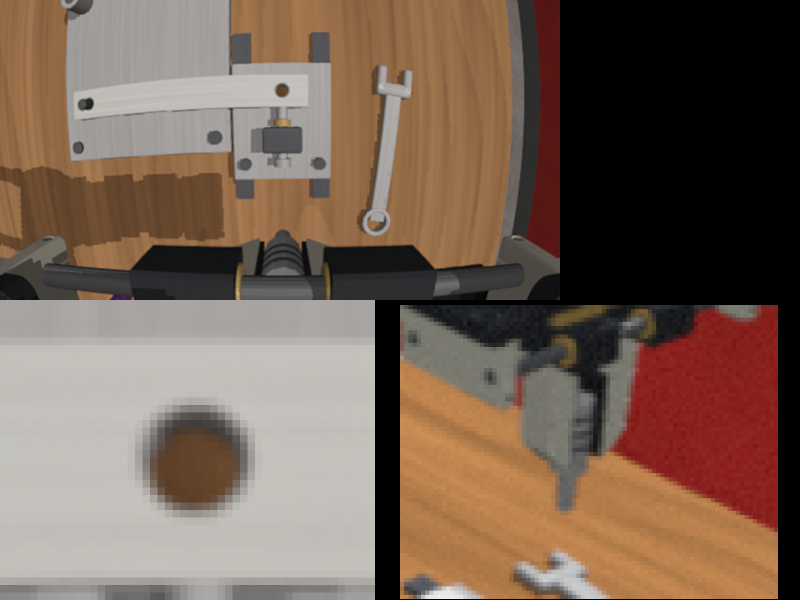

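The hole's rim centre is at (281.5,89.4), exactly as predicted, and the pin is held upright. I'm moving over the hole.

Call:
carry_out(
  plan="0.6 33 0 0 0 0 10;0.6 33 0 0 0 0 10;0.6 32.2 0 0 0 0 10;0 0 -40 0 0 0 10;0 0 -40 0 0 0 10;0 0 -26 0 0 0 10;0 0 0 0 0 0 10;0 0 0 0 0 0 10;0 0 0 0 0 0 10",
)

```text
t: 17.7
tcp_pos: [680.7, -17.4, 67.2]
tool_rot: [0.718, 0.696, 0.001, 0.001]
ft_force: [-0.4, 0.7, 0.4]
grip_width: 19.3
grip_force: 30.0
```

```bash
python3 g.py; python3 - <<'E'
from h import *
b=snapshot("side");t=snapshot("top")
q=proj("side",(679,-17,27));x,y=int(q[0])-40,int(q[1])-35;o=np.zeros((600,800,3),np.uint8)
o[:560,:720]=cv2.resize(b[y:y+70,x:x+90],None,fx=8,fy=8,interpolation=3)
cv2.imwrite("pics/m4.png",o);print((proj("side",(678.4,-16.7,27))-(x,y))*8,[((proj("side",(679,-16.7,z))-(x,y))*8).round() for z in (32,57)])
E
```

```text
t 17.7 tcp [680.7 -17.4  67.2] tooly -1.9 ft [-0.4  0.7  0.4] w 19.3
polar 202.2 -2.01
[320.85181464 282.22713608] [array([323., 268.]), array([326., 200.])]
```

View pics/m4.png

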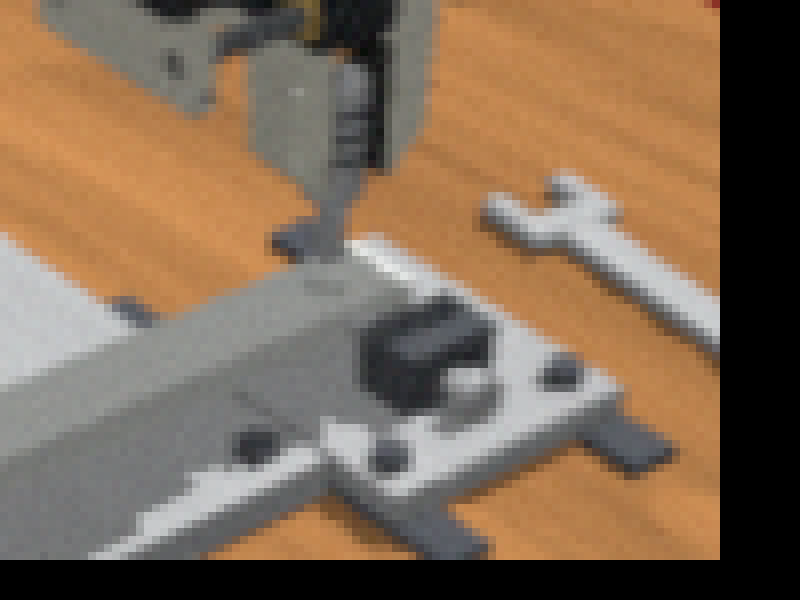

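The pin foot is at (333,258), just above and right of the hole at (325,285). The TCP ended about 1.8 mm past the target in x, so I'll correct that.

Call:
carry_out(
  plan="-1.9 0.6 0 0 0 0 10;0 0 -4 0 0 0 10;0 0 0 0 0 0 10;0 0 0 0 0 0 10;0 0 0 0 0 0 10",
)

```text
t: 18.3
tcp_pos: [677.6, -16.0, 60.7]
tool_rot: [0.718, 0.696, 0.0, 0.0]
ft_force: [0.2, -0.4, -1.1]
grip_width: 19.5
grip_force: 30.0
```

Call:
carry_out(
  plan="0 0 -2 0 0 0 10;0 0 -2 0 0 0 10;0 0 0 0 0 0 10",
)

```text
t: 18.6
tcp_pos: [677.7, -16.1, 56.5]
tool_rot: [0.718, 0.696, 0.0, 0.0]
ft_force: [0.2, -0.7, -1.6]
grip_width: 19.4
grip_force: 30.0
```

It's entering the hole with no force. I'll centre it and go on down.

Call:
carry_out(
  plan="0.8 -0.5 -2 0 0 0 10;0 0 -3 0 0 0 10;0 0 -3 0 0 0 10;0 0 0 0 0 0 10;0 0 0 0 0 0 10",
)

```text
t: 19.1
tcp_pos: [678.3, -16.7, 48.5]
tool_rot: [0.718, 0.696, -0.0, -0.0]
ft_force: [0.9, -1.2, -1.5]
grip_width: 18.8
grip_force: 30.0
```

Call:
carry_out(
  plan="0 0 -2 0 0 0 10;0 0 -2 0 0 0 10;0 0 0 0 0 0 10;0 0 0 0 0 0 10",
)

```text
t: 19.5
tcp_pos: [678.3, -16.6, 44.6]
tool_rot: [0.718, 0.696, -0.0, -0.0]
ft_force: [-0.1, -1.0, -1.9]
grip_width: 19.9
grip_force: 30.0
```

Call:
carry_out(
  plan="0 0 -2 0 0 0 10;0 0 -2 0 0 0 10;0 0 0 0 0 0 10;0 0 0 0 0 0 10",
)

```text
t: 19.9
tcp_pos: [678.6, -16.8, 40.6]
tool_rot: [0.718, 0.696, 0.0, 0.0]
ft_force: [1.3, -2.3, -1.5]
grip_width: 19.4
grip_force: 30.0
```

Call:
carry_out(
  plan="0 0 -2 0 0 0 10;0 0 -2 0 0 0 10;0 0 0 0 0 0 10;0 0 0 0 0 0 10",
)

```text
t: 20.3
tcp_pos: [678.5, -16.8, 36.6]
tool_rot: [0.718, 0.696, 0.0, 0.0]
ft_force: [2.3, -3.2, -2.0]
grip_width: 19.6
grip_force: 30.0
```

Call:
carry_out(
  plan="0.6 -0.8 -1 0 0 0 10;0 0 -1 0 0 0 10;0 0 -1 0 0 0 10;0 0 0 0 0 0 10;0 0 0 0 0 0 10",
)

```text
t: 20.8
tcp_pos: [678.7, -17.1, 33.8]
tool_rot: [0.718, 0.696, -0.0, -0.0]
ft_force: [-1.0, -0.5, 1.3]
grip_width: 19.6
grip_force: 30.0
```

Call:
carry_out(
  plan="0 0 -1 0 0 0 10;0 0 0 0 0 0 10;0 0 0 0 0 0 10",
)

```text
t: 21.1
tcp_pos: [678.9, -17.2, 33.2]
tool_rot: [0.718, 0.696, 0.0, -0.0]
ft_force: [-2.4, 0.8, 6.1]
grip_width: 19.2
grip_force: 30.0
```

Seated: there's 6 N upward at the expected height. I'll release, lift and check.

Call:
carry_out(
  plan="0 0 0 0 0 0 24;0 0 0 0 0 0 32;0 0 0 0 0 0 40;0 0 0 0 0 0 40;0 0 15 0 0 0 40;0 0 30 0 0 0 40;0 0 40 0 0 0 40;0 0 40 0 0 0 40;0 -35 10 0 0 0 40;0 -40 0 0 0 0 40;0 -40 0 0 0 0 40;0 0 0 0 0 0 40",
)

```text
t: 22.3
tcp_pos: [678.7, -137.9, 169.0]
tool_rot: [0.72, 0.694, -0.0, 0.001]
ft_force: [0.3, -0.0, 0.3]
grip_width: 40.4
grip_force: 0.0
```

```bash
python3 g.py; python3 - <<'E'
from h import *
c=calibration("wrist");w=snapshot("wrist");b=snapshot("side")
q=proj("side",(679,-17,40));x,y=int(q[0])-50,int(q[1])-35;o=np.zeros((600,800,3),np.uint8)
o[:300,:560]=w[:300];cr=cv2.resize(b[y:y+70,x:x+100],None,fx=4.2,fy=4.2,interpolation=3);o[305:305+cr.shape[0],:cr.shape[1]]=cr
cv2.imwrite("pics/m5.png",o);print(proj("wrist",(678.7,-17,67),c),[((proj("side",(679,-17,z))-(x,y))*4.2).round() for z in (27,67)])
E
```

```text
t 22.3 tcp [ 678.7 -137.9  169. ] tooly -2.1 ft [ 0.3 -0.   0.3] w 40.4
polar 237.3 -32.54
[277.86346491  56.81318604] [array([212., 169.]), array([214., 112.])]
```

View pics/m5.png

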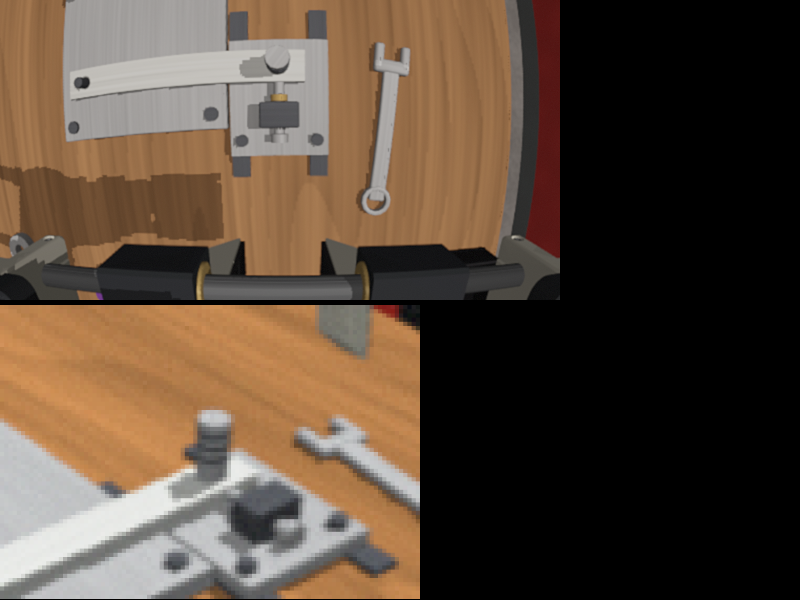

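The pin stands upright at (277,57), its grip resting on the blank. The blank is against the screw and the robot is clear. Handing in.

```bash
python3 -c "
from plant import *
print(sign_off())"
```

```text
the job is handed in; nothing more can be done
None
```

I pressed the blank home on the stop screw (wrist force 16–17 N, so about 14 N at the stop after drag) for over a second, put the locating pin upright through both holes until its grip rested on the blank, let go, and handed the job in at about 22 s; no verdict was returned.

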